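# Find the cored filter cartridge by weight and present it to the reader

## Task

One of the two look-alike steel cartridges in the tray holds its metal core and is clearly heavier than the other, which holds only a light blank. Pick up either one and stand it upright on the narrow raised post, let go, then lift the other well clear of the tray and compare their weights; finish by holding the heavier one upright and still a few centimetres above the round window of the reader, touching nothing but the gripper, while the lighter one stands released and upright, centred on the post or back in the tray. The program ends while still holding the heavier cartridge; do not topple either cartridge, and leave the other labware where it is.

Things in the scene. Friction and masses are not known exactly. Their poses are not given: they have to be found in the camera images.
- cartridge_a: one of two look-alike steel filter cartridges standing in the white tray: round body 36 mm across, 60 mm tall, with a cap 24 mm across and 17 mm tall on top (77 mm in all). Origin at the centre of its underside, z up its axis. One of the two weighs at least twice as much as the other, both under 0.7 kg; name and place do not tell which. The core inside may rattle slightly
- cartridge_b: one of two look-alike steel filter cartridges standing in the white tray: round body 36 mm across, 60 mm tall, with a cap 24 mm across and 17 mm tall on top (77 mm in all). Origin at the centre of its underside, z up its axis. One of the two weighs at least twice as much as the other, both under 0.7 kg; name and place do not tell which. The core inside may rattle slightly
- tray: fixed white plastic tray, 120 (x) by 280 (y) by 14 mm high, walls 4 mm, floor 4 mm above the bench; it may be turned. Origin under its centre; the cartridges stand about 85 mm either side of the centre along its long y axis, the jar in between
- post: fixed post, 90 mm tall: steel foot 70 mm across and 10 mm thick, stem 18 mm across, round white flat top 42 mm across and 10 mm thick. Origin under its centre on the bench, z up
- post_top (a point): centre of the post's flat top, 90 mm above the bench
- reader: fixed grey code reader on the bench, 110 x 110 x 38 mm, with a round glass window in the middle of its top, standing 2 mm proud. Origin under its centre. Post and reader may have changed places
- reader_window (a point): centre of the reader's round window (60 mm across), on the glass, 40 mm above the bench, z up
- jar: bystander: small amber jar with a cap, 26 mm across, 45 mm tall, standing in the tray between the cartridges; origin under its centre
- flask_ring: bystander: flat black rubber flask ring, 80 mm across, 14 mm thick, lying on the bench; origin under its centre
- beaker: bystander: open glass beaker, 68 mm across, 85 mm tall; origin under its centre
- tip_box: bystander: clear box 85 x 125 x 60 mm; origin under its centre
- amber_bottle: bystander: big amber bottle, 136 mm across, 250 mm tall; origin under its centre
- clear_bottle: bystander: big clear glass bottle, 110 mm across, 220 mm tall; origin under its centre
- pipette: bystander: white hand pipette, 250 mm long, lying on the bench; origin under its middle
Not all that is in view belongs to the job. What is shaped like the cartridge_b but green is not meant.

How it is judged:
On the way, in this order (a step that is already met when the one before it is completed fails the run):
1. one cartridge stands released and upright on top of the post, centred within 15 mm (((horizontal distance between cartridge_a and post_top below 0.015 m and z of cartridge_a in the frame of post_top between -0.004 and 0.004 m and contact force between cartridge_a and the fingers below 0.05 N and angle between cartridge_a's own z axis and vertical below 0.1 rad and linear speed of cartridge_a below 0.03 m/s) or (horizontal distance between cartridge_b and post_top below 0.015 m and z of cartridge_b in the frame of post_top between -0.004 and 0.004 m and contact force between cartridge_b and the fingers below 0.05 N and angle between cartridge_b's own z axis and vertical below 0.1 rad and linear speed of cartridge_b below 0.03 m/s))), for 0.2 s.
2. the other is held at least 20 mm above the tray floor while the first still stands on the post ((((horizontal distance between cartridge_a and post_top below 0.015 m and z of cartridge_a in the frame of post_top between -0.004 and 0.004 m and contact force between cartridge_a and the fingers below 0.05 N and angle between cartridge_a's own z axis and vertical below 0.1 rad and linear speed of cartridge_a below 0.03 m/s) and (z of cartridge_b in the frame of tray above 0.025 m and contact force between cartridge_b and the fingers above 1 N and contact force between cartridge_b and tray below 0.05 N and contact force between cartridge_b and post below 0.05 N and contact force between cartridge_b and reader below 0.05 N)) or ((horizontal distance between cartridge_b and post_top below 0.015 m and z of cartridge_b in the frame of post_top between -0.004 and 0.004 m and contact force between cartridge_b and the fingers below 0.05 N and angle between cartridge_b's own z axis and vertical below 0.1 rad and linear speed of cartridge_b below 0.03 m/s) and (z of cartridge_a in the frame of tray above 0.025 m and contact force between cartridge_a and the fingers above 1 N and contact force between cartridge_a and tray below 0.05 N and contact force between cartridge_a and post below 0.05 N and contact force between cartridge_a and reader below 0.05 N)))), for 0.2 s.
At the end, for the whole second after the job is handed in: The heavier cartridge is held by the fingers alone, upright within 0.25 rad and still, underside 15 to 120 mm above the reader window, axis within 30 mm of its centre; the lighter stands upright, released, still, pressing under 3 N, on the post (within 15 mm) or the tray floor ((((horizontal distance between cartridge_a and reader_window below 0.03 m and z of cartridge_a in the frame of reader_window between 0.015 and 0.12 m and angle between cartridge_a's own z axis and vertical below 0.25 rad and linear speed of cartridge_a below 0.03 m/s and contact force between cartridge_a and the fingers above 1 N and contact force between cartridge_a and reader below 0.05 N and contact force between cartridge_a and post below 0.05 N and contact force between cartridge_a and tray below 0.05 N and contact force between cartridge_a and cartridge_b below 0.05 N) and (((horizontal distance between cartridge_b and post_top below 0.015 m and z of cartridge_b in the frame of post_top between -0.004 and 0.004 m and contact force between cartridge_b and the fingers below 0.05 N and angle between cartridge_b's own z axis and vertical below 0.1 rad and linear speed of cartridge_b below 0.03 m/s) and contact force between cartridge_b and post below 3 N) or ((x of cartridge_b in the frame of tray between -0.056 and 0.056 m and y of cartridge_b in the frame of tray between -0.136 and 0.136 m and z of cartridge_b in the frame of tray between 0 and 0.009 m and contact force between cartridge_b and the fingers below 0.05 N and angle between cartridge_b's own z axis and vertical below 0.1 rad and linear speed of cartridge_b below 0.03 m/s) and contact force between cartridge_b and tray below 3 N))) or ((horizontal distance between cartridge_b and reader_window below 0.03 m and z of cartridge_b in the frame of reader_window between 0.015 and 0.12 m and angle between cartridge_b's own z axis and vertical below 0.25 rad and linear speed of cartridge_b below 0.03 m/s and contact force between cartridge_b and the fingers above 1 N and contact force between cartridge_b and reader below 0.05 N and contact force between cartridge_b and post below 0.05 N and contact force between cartridge_b and tray below 0.05 N and contact force between cartridge_b and cartridge_a below 0.05 N) and (((horizontal distance between cartridge_a and post_top below 0.015 m and z of cartridge_a in the frame of post_top between -0.004 and 0.004 m and contact force between cartridge_a and the fingers below 0.05 N and angle between cartridge_a's own z axis and vertical below 0.1 rad and linear speed of cartridge_a below 0.03 m/s) and contact force between cartridge_a and post below 3 N) or ((x of cartridge_a in the frame of tray between -0.056 and 0.056 m and y of cartridge_a in the frame of tray between -0.136 and 0.136 m and z of cartridge_a in the frame of tray between 0 and 0.009 m and contact force between cartridge_a and the fingers below 0.05 N and angle between cartridge_a's own z axis and vertical below 0.1 rad and linear speed of cartridge_a below 0.03 m/s) and contact force between cartridge_a and tray below 3 N))))); the arm keeps its last pose, push and grip.
It fails at once if a cartridge is toppled (leaning more than 0.9 rad) (angle between any of cartridge_a, cartridge_b's own z axis and vertical above 0.9 rad).
It fails at once if other labware is moved more than 30 mm (distance of any of jar, flask_ring, beaker, tip_box, amber_bottle, clear_bottle, pipette from where it was at the start of the episode above 0.03 m).
It also fails if it takes over 72 s, if anything falls off the work surface, if the arm or the gripper's body presses on something with over 40 N, if the wrist force passes 120 N, or if a joint passes its speed limit or range.

## Robot

A 6-joint arm with a two-finger parallel gripper is mounted at the origin on the work surface. World frame = base frame: x ahead of the robot, y to its left, z up, the work surface at z = 0. Lengths are in m, angles in rad, forces in N, time in s.
With the tool pointing down it reaches from about 0.25 to 0.775 m from the base axis. Payload 8.9 kg.
Tool frame: the origin (TCP) lies at the very end of the fingers, on their centre line; the grasp point (between the pads) lies ctrl.grasp_offset behind it (ctrl.grasp_offset is the distance from the TCP to the grasp point, in m); z points along the fingers, y is the line along which they close (so a half turn about z gives the same grasp; the last joint's range is limited). The gripper opens to 85 mm and grips with 20 to 120 N. Pads are 22 mm wide; open, the fingers measure 114 mm over their backs; the gripper's body (76 mm by 85 mm) begins 54 mm behind the grasp point. The pads swing forward as they close: fully open they stand 13 mm farther back than shut.
Start: joints at [1.195, 0.291, -0.153, 1.127, 0, 1.431], TCP at [0.123, 0.51, 0.231] pointing down, gripper open.
Joint ranges: [-2.52, 2.52], [-0.91, 1.74], [-1.3, 1.37], [-1.96, 2.02], [-1.52, 1.47], [-3.14, 3.14]. Speed limits (rad/s): [2.22, 2.22, 2.79, 3.14, 3.14, 3.14].

## Interface

Orientations are given as [roll, pitch, yaw] about the fixed x, y, z axes, in that order (R = Rz(yaw) Ry(pitch) Rx(roll)).
In Python, from bench import ctrl gives the robot as it stands.
- The arm moves only by the tool arm_command, never from a script. Its argument "increments" is a list of rows, each a list of 4 numbers: the shift along the tool's x, y, z in m, then the turn about the tool's z in rad. A call has 1 to 12 rows; each row is the pose to reach, as a shift and turn from the pose commanded when the call began, along the tool's axes at that moment; what a row does not reach only later rows make up. A row lasts 1/12 s, in which the tool goes at most 41.7 mm and 7.16 degrees, less where a joint would pass 70% of its speed; a pose out of reach is approached as far as the arm can. A call with a gripper value outside its range is refused whole. "hand" is the opening in per cent of the stroke, from 0 (shut) to 100 (fully open), set as the call begins (left out, the last holds). The fingers move at their own pace and stop on an object; "squeeze" is the grip in N (left out, the last holds). Time passes only in rows, so rows that repeat a pose let the fingers close. It gives the time, the measured TCP pose, the force, the opening and the grip force at its end, in the units of the state.
- ctrl.read_state(): the state, without advancing time (a new reading comes with each control period).
- ctrl.get_image(name): name is "scene" or "top" or "wrist"; returns (picture, depth): 420x560x3 uint8, red, green, blue; 420x560 float32, m along the optical axis (not along the pixel's ray), 0 where there is no reading.
- ctrl.camera_info(name): a dict with "fx", "fy", "cx", "cy" (pixels), "extrinsics" (4x4, takes a point from world to camera coordinates). Camera axes: x right, y up, looking along -z (the intrinsics and any distortion apply to the point x, -y, -z); pixel columns grow to the right and rows downward; lengths in m; the calibration is good to about 2 mm. A picture is of the moment at which its call begins: read the wrist's pose just before it. camera_info takes no time and is no camera call; for the wrist camera it gives the pose at the moment of the call.
- ctrl.close_job(): hands the job in; it is judged then, once.
Trained networks look in the newest picture that a camera, given by its name, has taken for a name from the list of things; names that differ only in an ending like _2 or _b are one class to them, and where a whole thing is asked for, a point or a joint stands for the part that bears it (a point fixed in the world has none). Each returns a list of dicts, best first, with "p" (0 to 1); they miss things now and then, are a little off and sometimes report something else, mostly with a low value. They report only what shows in the picture. A call takes as long as a camera call. They do not tell look-alikes from the thing itself.
- ctrl.look_for(camera, target): "xyz" ([x, y, z] in m, in world coordinates, good to about 4 mm: the middle of the surface that is visible of it).
- ctrl.masks_of(camera, target): "pixels" (420x560 bool, what is visible of it).
The state is a dict: "clock": time; "q": joint angles; "joint_vel": joint speeds; "effort": joint torques, N m; "tool_pos": TCP position; "orientation": TCP orientation; "ft_force": force on the tool from outside, world axes, zero at the start; "moment": the same for the moment, N m; "gripper_width": finger opening in m; "grasp_force": force on a finger pad.
Only numpy, scipy, OpenCV 4.12 (cv2) and the standard library are available. Lean on these libraries where they do the work, as an engineer would, in place of code of your own. Each camera call takes 0.05 s, during which the arm holds its last target. There are 200 camera calls.

## Working session

There is one attempt and no reset: what is moved stays moved. The work goes in short steps, Python scripts to look and compute and a tool call to move; the robot and the scene stay as the last step left them, time stands still between calls to the robot, and variables do not carry over. Pictures are saved under pics/ and viewed, at most 10 in all, crops included, and the job is handed in when it is done.

Besides the shell and the picture viewer there is one more tool, called after ">>>" as name(argument=value, ...), one argument or row to a line, values as JSON. arm_command: Moves the arm, as the interface text tells. Its arguments: {"type":"object","properties":{"increments":{"type":"array"},"hand":{"type":"number"},"squeeze":{"type":"number"}},"required":["increments"]}

```bash
mkdir -p pics; ls; cat > h.py <<'E'
import numpy as np,cv2
from bench import ctrl
def world(cam,d,mask=None,info=None):
    i=info or ctrl.camera_info(cam); v,u=np.nonzero((d>0)&(mask if mask is not None else d>0)); z=d[v,u]
    p=np.c_[(u-i['cx'])/i['fx']*z,-(v-i['cy'])/i['fy']*z,-z,np.ones_like(z)]
    return (p@np.linalg.inv(np.array(i['extrinsics'])).T)[:,:3]
def proj(cam,P,info=None):
    i=info or ctrl.camera_info(cam); c=np.array(i['extrinsics'])@np.r_[P,1]
    return i['cx']+i['fx']*c[0]/-c[2], i['cy']-i['fy']*c[1]/-c[2]
E
python3 - <<'E'
from h import *
s=ctrl.read_state();print(s,ctrl.grasp_offset)
ims=[]
for c in("top","scene"):
    im,d=ctrl.get_image(c);ims.append(im);cv2.imwrite(f'pics/{c}0.png',im[...,::-1]);np.save(f'{c}d.npy',d)
    i=ctrl.camera_info(c);print(c,{k:np.round(v,3).tolist() for k,v in i.items()})
    for t in("cartridge_a","post","reader","tray","jar","flask_ring","beaker","tip_box","amber_bottle","clear_bottle","pipette"):
        r=ctrl.look_for(c,t);print(t,[(np.round(x['xyz'],3).tolist(),round(x['p'],2),np.round(proj(c,x['xyz'])).tolist()) for x in r[:4]])
E
```

```text
pics
{'clock': 0.0, 'q': array([ 1.19467766e+00,  2.91286767e-01, -1.54107351e-01,  1.12668477e+00,
        2.85154260e-05,  1.43147329e+00]), 'joint_vel': array([-5.79753388e-04, -1.53583390e-03, -1.79212822e-03,  2.01305794e-03,
        5.71598838e-05, -1.68961798e-03]), 'effort': array([ 2.08810616e-04, -5.37143826e+01,  3.31373942e+01,  1.58221135e-02,
       -3.36356607e-04,  6.46222574e-06]), 'tool_pos': array([0.12300196, 0.50995448, 0.23073601]), 'orientation': array([-3.14032647e+00, -2.06352561e-04,  2.90479687e+00]), 'ft_force': array([ 0.42222077, -0.33064445, -0.12193627]), 'moment': array([-0.0498252 , -0.0043096 ,  0.03994295]), 'grasp_force': 0.0, 'gripper_width': 0.08546088025675742} 0.0187
top {'fx': 524.179, 'fy': 524.179, 'cx': 277.205, 'cy': 216.308, 'extrinsics': [[-0.031, -0.999, -0.021, 0.031], [0.982, -0.034, 0.186, -0.547], [-0.186, -0.015, 0.982, -1.709], [0.0, 0.0, 0.0, 1.0]]}
cartridge_a [([0.488, -0.283, 0.035], 0.69, [366.0, 232.0]), ([0.464, 0.156, 0.064], 0.53, [235.0, 242.0]), ([0.451, 0.317, 0.063], 0.5, [186.0, 248.0])]
post [([0.616, -0.085, 0.008
[... 1035 characters left out ...]
72, 0.324, 0.056], 0.82, [405.0, 221.0]), ([0.484, 0.157, 0.054], 0.68, [343.0, 214.0]), ([0.61, -0.451, 0.134], 0.48, [105.0, 193.0])]
post [([0.629, -0.084, 0.012], 0.76, [244.0, 251.0])]
reader [([0.508, -0.281, 0.036], 0.74, [187.0, 200.0])]
tray [([0.484, 0.253, 0.003], 0.96, [374.0, 232.0])]
jar [([0.451, 0.242, 0.04], 0.49, [374.0, 214.0])]
flask_ring [([0.431, -0.078, 0.016], 0.78, [263.0, 196.0]), ([0.513, -0.277, 0.035], 0.68, [188.0, 202.0])]
beaker [([0.702, -0.27, 0.055], 0.81, [165.0, 252.0])]
tip_box [([0.765, 0.07, 0.058], 0.79, [293.0, 298.0])]
amber_bottle []
clear_bottle [([0.608, -0.454, 0.134], 0.77, [104.0, 193.0])]
pipette [([0.47, 0.324, 0.056], 0.39, [405.0, 220.0])]
```

View pics/top0.png

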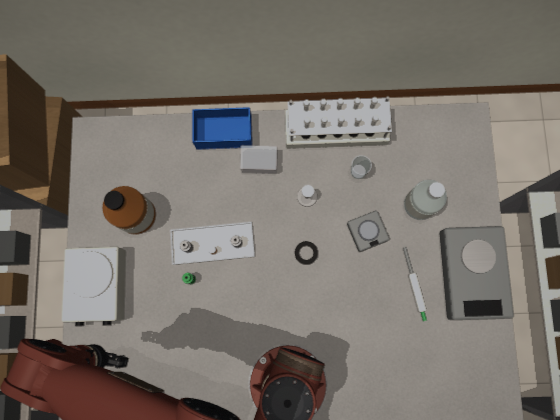

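View pics/scene0.png

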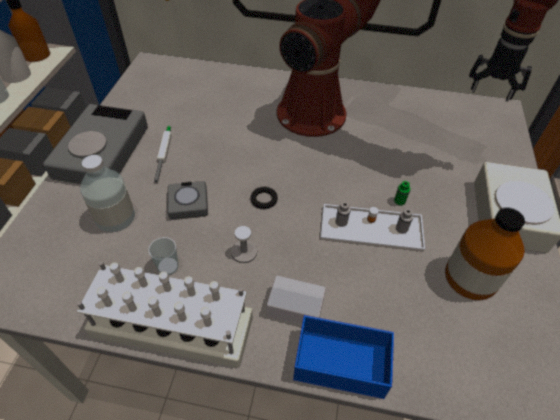

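The top view shows the tray at (212,243), with cartridges at (186,246) and (236,241) and the jar at (212,250). The green decoy is at (188,278), the post top at (308,191), the reader at (369,231), and the amber bottle at (128,208). In the scene view the cartridges are at (343,214) and (405,221), and the post top is at (243,233).

```bash
python3 - <<'E'
from h import *
def st(n,p): print(n,len(p),'mean',p.mean(0).round(4),'mid',((p.min(0)+p.max(0))/2).round(4),'ext',np.ptp(p,0).round(3), 'zmed',np.median(p[:,2]).round(4))
for c in("top","scene"):
    P=world(c,np.load(f'{c}d.npy'));print(c)
    def near(x,y,r,z0,z1): return P[(np.hypot(P[:,0]-x,P[:,1]-y)<r)&(P[:,2]>z0)&(P[:,2]<z1)]
    for n,x,y in(("A",.47,.32),("B",.484,.157)):
        st(n+' cap',near(x,y,.05,.073,.09)); st(n+' body',near(x,y,.05,.03,.09))
    st('post',near(.625,-.085,.05,.08,.1))
    st('reader',near(.5,-.28,.09,.033,.05)); st('glass',near(.5,-.28,.026,.0385,.05))
    q=near(.476,.246,.16,.010,.018); st('trayrim',q)
    r=cv2.minAreaRect((q[:,:2]*1000).astype(np.float32));print(r)
E
```

```text
top
A cap 41 mean [0.4577 0.3211 0.0812] mid [0.4577 0.3206 0.0821] ext [0.02  0.023 0.015] zmed 0.0801
A body 111 mean [0.4552 0.3186 0.0667] mid [0.4571 0.3216 0.0597] ext [0.035 0.037 0.059] zmed 0.0651
B cap 39 mean [0.4688 0.154  0.0803] mid [0.468  0.1543 0.0817] ext [0.021 0.021 0.016] zmed 0.0792
B body 107 mean [0.4666 0.1516 0.0672] mid [0.4676 0.1526 0.0605] ext [0.035 0.034 0.059] zmed 0.0667
post 123 mean [ 0.6227 -0.0905  0.0894] mid [ 0.6235 -0.0914  0.0904] ext [0.041 0.04  0.018] zmed 0.0891
reader 916 mean [ 0.4918 -0.2901  0.0388] mid [ 0.4922 -0.2895  0.0414] ext [0.132 0.131 0.017] zmed 0.0385
glass 115 mean [ 0.4987 -0.2805  0.042 ] mid [ 0.5009 -0.281   0.044 ] ext [0.05  0.05  0.011] zmed 0.0414
trayrim 335 mean [0.4675 0.2417 0.0131] mid [0.4779 0.2384 0.014 ] ext [0.3   0.284 0.008] zmed 0.0128
((486.6840515136719, 249.63063049316406), (278.1761779785156, 299.0182189941406), 33.63911437988281)
scene
A cap 65 mean [0.4611 0.3251 0.08  ] mid [0.46   0.3257 0.0801] ext [0.026 0.023 0.013] zmed 0.0805
A body 239 mean [0.4672 0.3237 0.0605] mid [0.4619 0.3251 0.0583] ext [0.036 0.036 0.057] zmed 0.0629
B cap 64 mean [0.4723 0.157  0.0801] mid [0.47   0.1569 0.0794] ext [0.026 0.023 0.013] zmed 0.0805
B body 225 mean [0.4784 0.1569 0.0611] mid [0.474  0.1574 0.0581] ext [0.034 0.036 0.055] zmed 0.0631
post 202 mean [ 0.6271 -0.086   0.0893] mid [ 0.625  -0.0866  0.0876] ext [0.044 0.041 0.015] zmed 0.0899
reader 1100 mean [ 0.4973 -0.2846  0.0384] mid [ 0.4931 -0.285   0.0397] ext [0.133 0.134 0.013] zmed 0.0385
glass 154 mean [ 0.5003 -0.2808  0.0407] mid [ 0.5    -0.2806  0.0424] ext [0.048 0.049 0.008] zmed 0.0404
trayrim 517 mean [0.4765 0.2516 0.0135] mid [0.4455 0.2438 0.014 ] ext [0.194 0.285 0.008] zmed 0.0133
((443.34613037109375, 241.96426391601562), (181.30218505859375, 280.4530029296875), 3.698880434036255)
```

```bash
cat >> h.py <<'E'
from scipy.spatial.transform import Rotation as Ro
def tool(x,y,z,yaw=None):
    s=ctrl.read_state();R=Ro.from_euler('xyz',s['orientation']).as_matrix()
    print('inc',(R.T@(np.array([x,y,z])-s['tool_pos'])).round(4),'turn',None if yaw is None else round(-(yaw-s['orientation'][2]),3))
E
python3 - <<'E'
from h import *
tool(.45,.25,.26)
i=ctrl.camera_info('wrist');E=np.linalg.inv(i['extrinsics']);print(E.round(3),i['fx'],i['cx'],i['cy'])
E
```

```text
inc [-0.3788 -0.1764 -0.0287] turn None
[[ 0.234 -0.931 -0.281  0.051]
 [ 0.972  0.224  0.069  0.528]
 [-0.001 -0.289  0.957  0.374]
 [ 0.     0.     0.     1.   ]] 318.654940139383 282.35891607781895 205.99765865098166
```

>>> arm_command(
  increments=[
    [-0.379,-0.176,-0.029,0],
    [-0.379,-0.176,-0.029,0],
    [-0.379,-0.176,-0.029,0],
    [-0.379,-0.176,-0.029,0],
    [-0.379,-0.176,-0.029,0],
    [-0.379,-0.176,-0.029,0],
    [-0.379,-0.176,-0.029,0],
    [-0.379,-0.176,-0.029,0],
    [-0.379,-0.176,-0.029,0],
    [-0.379,-0.176,-0.029,0],
    [-0.379,-0.176,-0.029,0],
    [-0.379,-0.176,-0.029,0],
  ],
  hand=100,
  squeeze=40,
)

```text
clock: 2.2
tool_pos: [0.4519, 0.2487, 0.2601]
orientation: [-3.142, 0.0, 2.901]
ft_force: [0.2, 0.6, 0.3]
gripper_width: 0.085
grasp_force: 0.0
```

>>> arm_command(
  increments=[
    [0,0,0,0],
    [0,0,0,0],
    [0,0,0,0],
  ],
)

```text
clock: 2.45
tool_pos: [0.4493, 0.2512, 0.2603]
orientation: [3.142, -0.0, 2.907]
ft_force: [0.1, 0.1, -0.0]
gripper_width: 0.0853
grasp_force: 0.0
```

```bash
cat >> h.py <<'E'
def fitc(p):  # algebraic circle fit on the hull, robust to dense interior
    h=cv2.convexHull((p[:,:2]*1000).astype(np.float32));(c,r)=cv2.minEnclosingCircle(h);return np.round(c,1),round(r,1)
def wshot(name):
    i=ctrl.camera_info('wrist');im,d=ctrl.get_image('wrist');cv2.imwrite(f'pics/{name}.png',im[...,::-1]);np.save(f'{name}.npy',d)
    return i,im,d,world('wrist',d,info=i)
def near(P,x,y,r,z0,z1): return P[(np.hypot(P[:,0]-x,P[:,1]-y)<r)&(P[:,2]>z0)&(P[:,2]<z1)]
def st(n,p): print(n,len(p),'mean',p.mean(0).round(4),'mid',((p.min(0)+p.max(0))/2).round(4),'ext',np.ptp(p,0).round(3),'zmed',np.median(p[:,2]).round(4),fitc(p))
E
python3 - <<'E'
from h import *
i,im,d,P=wshot('w1')
s=ctrl.read_state();print(s['clock'],s['tool_pos'],s['orientation'],s['ft_force'])
for n,x,y in(("A",.46,.323),("B",.471,.155)):
    st(n+' cap',near(P,x,y,.03,.076,.09));st(n+' sh',near(P,x,y,.035,.058,.07))
r=ctrl.look_for('wrist','cartridge_a');print([(np.round(x['xyz'],3).tolist(),round(x['p'],2)) for x in r])
E
```

```text
2.5 [0.44934156 0.25124907 0.26038829] [ 3.14154994e+00 -1.27934571e-04  2.90672704e+00] [ 0.05048501 -0.15585076 -0.32312503]
A cap 426 mean [0.4565 0.3253 0.0811] mid [0.4571 0.3255 0.08  ] ext [0.023 0.023 0.008] zmed 0.0812 (array([457. , 325.5]), 11.9)
A sh 456 mean [0.4516 0.3222 0.0635] mid [0.4563 0.3253 0.064 ] ext [0.036 0.036 0.012] zmed 0.0639 (array([456.9, 325.5]), 18.6)
B cap 389 mean [0.4676 0.1579 0.081 ] mid [0.468  0.1573 0.0797] ext [0.023 0.024 0.007] zmed 0.0812 (array([468.4, 157.3]), 12.2)
B sh 421 mean [0.4632 0.163  0.0635] mid [0.4681 0.158  0.0639] ext [0.037 0.035 0.012] zmed 0.064 (array([468.3, 157.4]), 18.8)
[([0.354, 0.317, 0.06], 0.8), ([0.461, 0.161, 0.063], 0.72), ([0.45, 0.324, 0.062], 0.58)]
```

View pics/w1.png

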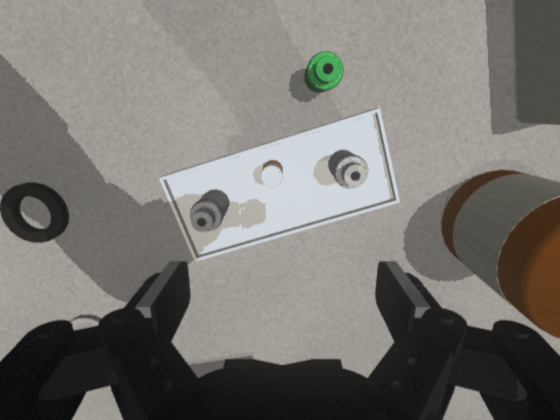

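The wrist view shows cartridge A at (350,170), B at (206,213), the jar at (272,173) and the green decoy at (324,70). Fitted radii and heights match the text (12 and 18.6 mm, top at 81 mm). I'll go to A first.

```bash
python3 -c "
from h import *
tool(.4575,.325,.12)"
```

```text
inc [0.0094 0.0736 0.1404] turn None
```

>>> arm_command(
  increments=[
    [0.009,0.0735,0.06,0],
    [0.009,0.0735,0.14,0],
    [0.009,0.0735,0.14,0],
    [0.009,0.0735,0.14,0],
    [0.009,0.0735,0.14,0],
    [0.009,0.0735,0.14,0],
    [0.009,0.0735,0.14,0],
    [0.009,0.0735,0.14,0],
  ],
)

```text
clock: 3.22
tool_pos: [0.46, 0.3242, 0.1227]
orientation: [3.139, 0.003, 2.905]
ft_force: [0.2, 0.4, -0.3]
gripper_width: 0.0856
grasp_force: 0.0
```

```bash
python3 - <<'E'
from h import *
i,im,d,P=wshot('w2')
tool(.4575,.325,.024)
st('A cap',near(P,.4575,.325,.03,.076,.09));st('A sh',near(P,.4575,.325,.03,.058,.07))
E
```

```text
inc [ 0.003  -0.      0.0987] turn None
A cap 1130 mean [0.4565 0.326  0.0811] mid [0.4573 0.3258 0.0797] ext [0.024 0.023 0.007] zmed 0.0813 (array([457.2, 325.8]), 12.2)
A sh 1082 mean [0.4497 0.3274 0.0637] mid [0.4556 0.3258 0.064 ] ext [0.034 0.037 0.012] zmed 0.0641 (array([457. , 325.8]), 18.7)
```

>>> arm_command(
  increments=[
    [0,0.0005,0.03,0],
    [0,0.0005,0.06,0],
    [0,0.0005,0.085,0],
    [0,0.0005,0.096,0],
    [0,0.0005,0.096,0],
    [0,0.0005,0.096,0],
    [0,0.0005,0.096,0],
  ],
)

```text
clock: 3.85
tool_pos: [0.4603, 0.325, 0.0263]
orientation: [3.14, 0.002, 2.905]
ft_force: [0.2, -0.4, -0.1]
gripper_width: 0.0857
grasp_force: 0.0
```

>>> arm_command(
  increments=[
    [0,0,0,0],
    [0,0,0,0],
    [0,0,0,0],
    [0,0,0,0],
    [0,0,0,0],
    [0,0,0,0],
    [0,0,0,0],
    [0,0,0,0],
    [0,0,0,0],
    [0,0,0,0],
  ],
  hand=0,
  squeeze=45,
)

```text
clock: 4.68
tool_pos: [0.4592, 0.3246, 0.025]
orientation: [3.141, 0.001, 2.905]
ft_force: [-0.6, 0.5, 6.7]
gripper_width: 0.0361
grasp_force: 44.4
```

>>> arm_command(
  increments=[
    [0,0,-0.01,0],
    [0,0,-0.03,0],
    [0,0,-0.06,0],
    [0,0,-0.095,0],
    [0,0,-0.13,0],
    [0,0,-0.16,0],
    [0,0,-0.16,0],
    [0,0,-0.16,0],
    [0,0,-0.16,0],
  ],
)

```text
clock: 5.43
tool_pos: [0.4584, 0.3242, 0.184]
orientation: [-3.141, -0.001, 2.905]
ft_force: [0.1, -0.4, -2.5]
gripper_width: 0.0354
grasp_force: 45.3
```

>>> arm_command(
  increments=[
    [0,0,0,0],
    [0,0,0,0],
    [0,0,0,0],
    [0,0,0,0],
  ],
)

```text
clock: 5.77
tool_pos: [0.4585, 0.3242, 0.1835]
orientation: [-3.141, -0.001, 2.905]
ft_force: [0.4, 0.2, -1.5]
gripper_width: 0.036
grasp_force: 45.3
```

```bash
python3 - <<'E'
from h import *
f=[]
for k in range(3):
    i,im,d,P=wshot('w3'); f.append(ctrl.read_state()['ft_force'])
print(np.round(f,2)); s=ctrl.read_state();print(s['tool_pos'],s['orientation'],s['clock'])
R=Ro.from_euler('xyz',s['orientation']).as_matrix();Q=(P-s['tool_pos'])@R   # tool frame
q=Q[(np.abs(Q[:,1])<.03)&(np.abs(Q[:,0])<.05)&(Q[:,2]<.06)&(Q[:,2]>-.06)]
print(len(q),np.percentile(q,[1,50,99],axis=0).round(4) if len(q) else '')
tool(.624,-.0885,.19)
E
```

```text
[[ 0.02  1.22 -0.86]
 [ 0.55 -0.29 -0.94]
 [-0.33  0.01 -1.69]]
[0.45879065 0.32431324 0.18399588] [-3.14123403e+00 -4.45133510e-04  2.90474503e+00] 5.9167
15777 [[-0.0073 -0.0289 -0.0584]
 [ 0.0114  0.0001 -0.0393]
 [ 0.0198  0.0289  0.0148]]
inc [-0.2575 -0.3625 -0.006 ] turn None
```

View pics/w3.png

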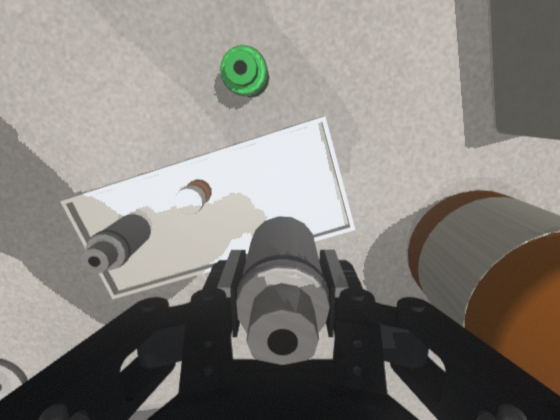

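The wrist view shows cartridge A held upright at (283,290) between the pads. B is at (95,260), the jar at (195,195), and the decoy hasn't moved. Next I'll go near the post and measure both in one frame.

```bash
python3 - <<'E'
from h import *
tool(.50,-.06,.19)
E
```

```text
inc [-0.1302 -0.3639 -0.0059] turn None
```

>>> arm_command(
  increments=[
    [-0.01,-0.028,-0.006,0],
    [-0.022,-0.06,-0.006,0],
    [-0.035,-0.098,-0.006,0],
    [-0.048,-0.135,-0.006,0],
    [-0.061,-0.172,-0.006,0],
    [-0.074,-0.208,-0.006,0],
    [-0.087,-0.244,-0.006,0],
    [-0.1,-0.28,-0.006,0],
    [-0.112,-0.314,-0.006,0],
    [-0.122,-0.342,-0.006,0],
    [-0.128,-0.358,-0.006,0],
    [-0.13,-0.364,-0.006,0],
  ],
)

```text
clock: 6.92
tool_pos: [0.5003, -0.0627, 0.1903]
orientation: [-3.141, 0.001, 2.902]
ft_force: [0.0, 0.6, -2.4]
gripper_width: 0.0356
grasp_force: 45.6
```

>>> arm_command(
  increments=[
    [0,0,0,0],
    [0,0,0,0],
    [0,0,0,0],
    [0,0,0,0],
  ],
)

```text
clock: 7.25
tool_pos: [0.4997, -0.0587, 0.1903]
orientation: [3.141, -0.0, 2.906]
ft_force: [1.0, -0.3, -2.1]
gripper_width: 0.036
grasp_force: 45.6
```

```bash
python3 - <<'E'
from h import *
i,im,d,P=wshot('w4')
s=ctrl.read_state();print(s['clock'],s['tool_pos'],s['orientation'],s['ft_force'])
st('post',near(P,.624,-.0885,.04,.085,.096))
R=Ro.from_euler('xyz',s['orientation']).as_matrix();Q=(P-s['tool_pos'])@R
m=(np.abs(Q[:,1])<.0155)&(np.abs(Q[:,0])<.05)
for a,b in((-.060,-.052),(-.043,-.035)):
    q=Q[m&(Q[:,2]>a)&(Q[:,2]<b)]; st(f'tool{a}',q)
q=P[m&(Q[:,2]>-.06)&(Q[:,2]<-.05)];print(np.median(q[:,2]))
tool(.624,-.0885,.19)
E
```

```text
7.3 [ 0.49977125 -0.05883095  0.19033125] [ 3.14148044e+00 -1.38269464e-04  2.90641173e+00] [-0.90218156  0.02997141 -1.56228809]h.py:20: RuntimeWarning: Mean of empty slice.
  def st(n,p): print(n,len(p),'mean',p.mean(0).round(4),'mid',((p.min(0)+p.max(0))/2).round(4),'ext',np.ptp(p,0).round(3),'zmed',np.median(p[:,2]).round(4),fitc(p))
  ret = um.true_divide(
Traceback (most recent call last):
  File "h.py", line 20, in st
    def st(n,p): print(n,len(p),'mean',p.mean(0).round(4),'mid',((p.min(0)+p.max(0))/2).round(4),'ext',np.ptp(p,0).round(3),'zmed',np.median(p[:,2]).round(4),fitc(p))
                                                                  ~~~~~^^^
ValueError: zero-size array to reduction operation minimum which has no identity
```

```bash
python3 - <<'E'
from h import *
s=ctrl.read_state();P=world('wrist',np.load('w4.npy'))
print(proj('wrist',[.624,-.0885,.09]))
q=near(P,.624,-.0885,.08,.03,.15);print(len(q),np.percentile(q,[1,50,99],axis=0).round(3) if len(q) else '')
R=Ro.from_euler('xyz',s['orientation']).as_matrix();Q=(P-s['tool_pos'])@R
m=(np.abs(Q[:,1])<.0155)&(np.abs(Q[:,0])<.03)
for a,b in((-.060,-.052),(-.043,-.035)):
    q=Q[m&(Q[:,2]>a)&(Q[:,2]<b)]; print(a,len(q)); len(q) and st('t',q)
E
```

```text
(np.float64(282.70421249589333), np.float64(339.9219971908376))
0 
-0.06 3554
t 3554 mean [ 0.004  -0.0001 -0.0561] mid [ 0.0032 -0.     -0.0551] ext [0.023 0.024 0.006] zmed -0.0563 (array([ 2.3, -0.5]), 12.3)
-0.043 2682
t 2682 mean [ 0.0111 -0.     -0.0391] mid [ 0.0054 -0.     -0.039 ] ext [0.031 0.031 0.008] zmed -0.0392 (array([ 2.4, -0.1]), 18.6)
```

View pics/w4.png

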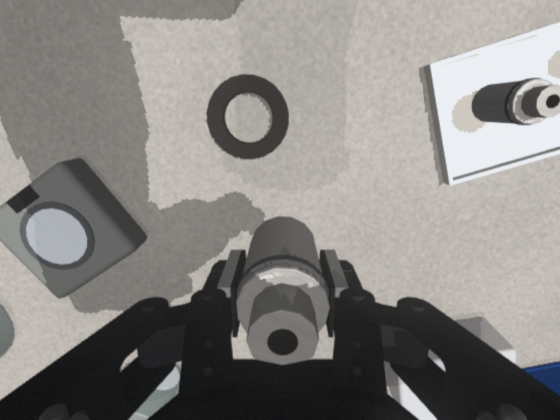

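The wrist camera's image-up direction is toward the robot, so the post is hidden under the gripper. The ring is at (248,115), the reader at (57,235), and A is held at (283,290) with its axis 2.3 mm along +tool x. I'll overshoot past the post so it comes into view.

>>> arm_command(
  increments=[
    [-0.02,0,0,0],
    [-0.05,0,0,0],
    [-0.085,0,0,0],
    [-0.12,0,0,0],
    [-0.15,0,0,0],
    [-0.175,0,0,0],
    [-0.19,0,0,0],
    [-0.195,0,0,0],
    [-0.195,0,0,0],
    [-0.195,0,0,0],
    [-0.195,0,0,0],
    [-0.195,0,0,0],
  ],
)

```text
clock: 8.3
tool_pos: [0.6887, -0.1052, 0.1908]
orientation: [-3.142, -0.0, 2.905]
ft_force: [-0.4, 0.2, -1.3]
gripper_width: 0.0356
grasp_force: 45.6
```

```bash
python3 - <<'E'
from h import *
i,im,d,P=wshot('w5')
s=ctrl.read_state();print(s['clock'],s['tool_pos'],s['orientation'],s['ft_force'])
print(proj('wrist',[.624,-.0885,.09],i))
R=Ro.from_euler('xyz',s['orientation']).as_matrix();Q=(P-s['tool_pos'])@R
m=(np.abs(Q[:,1])<.0155)&(np.abs(Q[:,0])<.03)
for a,b in((-.060,-.052),(-.043,-.035)): st('t',Q[m&(Q[:,2]>a)&(Q[:,2]<b)])
q=near(P,.624,-.0885,.04,.085,.096);st('post',q)
tool(.624,-.0885,.19)
E
```

```text
8.35 [ 0.68881262 -0.10534565  0.19086209] [-3.14158153e+00  1.30999778e-04  2.90502752e+00] [-0.85063355 -0.61997123 -2.08682647]
(np.float64(284.2345187865808), np.float64(119.50941688801538))
t 3554 mean [ 0.0042 -0.     -0.0559] mid [ 0.0031 -0.     -0.0553] ext [0.023 0.024 0.006] zmed -0.0561 (array([ 2.3, -0.2]), 12.2)
t 2664 mean [ 0.0112 -0.     -0.039 ] mid [ 0.006  0.    -0.039] ext [0.029 0.031 0.008] zmed -0.039 (array([ 3.2, -0.2]), 18.1)
post 2539 mean [ 0.6231 -0.087   0.0903] mid [ 0.6234 -0.0871  0.0903] ext [0.041 0.041 0.004] zmed 0.0903 (array([623.5, -87.2]), 20.8)
inc [0.067  0.0012 0.0009] turn None
```

>>> arm_command(
  increments=[
    [0.02,0.001,0,0],
    [0.05,0.002,0,0],
    [0.0655,0.0023,0.01,0],
    [0.0655,0.0023,0.03,0],
    [0.0655,0.0023,0.05,0],
    [0.0655,0.0023,0.065,0],
    [0.0655,0.0023,0.072,0],
    [0.0655,0.0023,0.074,0],
    [0.0655,0.0023,0.074,0],
    [0.0655,0.0023,0.074,0],
    [0.0655,0.0023,0.074,0],
    [0.0655,0.0023,0.074,0],
  ],
)

```text
clock: 9.35
tool_pos: [0.6269, -0.0882, 0.1172]
orientation: [-3.142, 0.002, 2.905]
ft_force: [-0.6, 0.1, -1.2]
gripper_width: 0.036
grasp_force: 45.5
```

>>> arm_command(
  increments=[
    [0,0,0.001,0],
    [0,0,0.002,0],
    [0,0,0.002,0],
    [0,0,0.002,0],
  ],
)

```text
clock: 9.68
tool_pos: [0.6262, -0.0881, 0.1142]
orientation: [3.142, -0.0, 2.905]
ft_force: [0.6, 0.4, -1.9]
gripper_width: 0.036
grasp_force: 45.6
```

>>> arm_command(
  increments=[
    [0,0,0.001,0],
    [0,0,0.002,0],
    [0,0,0.002,0],
    [0,0,0.002,0],
  ],
)

```text
clock: 10.02
tool_pos: [0.6262, -0.0881, 0.1122]
orientation: [-3.142, -0.0, 2.905]
ft_force: [-0.4, -0.7, -0.9]
gripper_width: 0.0361
grasp_force: 45.6
```

>>> arm_command(
  increments=[
    [0,0,0.0005,0],
    [0,0,0.001,0],
    [0,0,0.001,0],
    [0,0,0.001,0],
  ],
)

```text
clock: 10.35
tool_pos: [0.6263, -0.0881, 0.1113]
orientation: [-3.142, -0.0, 2.905]
ft_force: [-0.3, -0.2, -1.8]
gripper_width: 0.0359
grasp_force: 45.6
```

>>> arm_command(
  increments=[
    [0,0,0.0005,0],
    [0,0,0.001,0],
    [0,0,0.001,0],
    [0,0,0.001,0],
  ],
)

```text
clock: 10.68
tool_pos: [0.6264, -0.0881, 0.1111]
orientation: [-3.142, 0.001, 2.905]
ft_force: [-2.9, 1.1, 5.5]
gripper_width: 0.0358
grasp_force: 46.1
```

>>> arm_command(
  increments=[
    [0,0,-0.0004,0],
    [0,0,-0.0004,0],
    [0,0,-0.0004,0],
  ],
)

```text
clock: 10.93
tool_pos: [0.6264, -0.0881, 0.1111]
orientation: [-3.142, 0.0, 2.905]
ft_force: [-2.3, 1.4, 4.9]
gripper_width: 0.0359
grasp_force: 46.0
```

>>> arm_command(
  increments=[
    [0,0,0,0],
    [0,0,0,0],
    [0,0,0,0],
    [0,0,0,0],
    [0,0,0,0],
    [0,0,0,0],
  ],
  hand=85,
)

```text
clock: 11.43
tool_pos: [0.6263, -0.0881, 0.1106]
orientation: [3.142, -0.0, 2.905]
ft_force: [-0.3, 0.3, -0.4]
gripper_width: 0.0725
grasp_force: 0.0
```

```bash
python3 - <<'E'
from h import *
i,im,d,P=wshot('w6')
s=ctrl.read_state();print(s['clock'],s['tool_pos'],s['ft_force'],s['gripper_width'])
st('cap',near(P,.6235,-.0873,.025,.162,.172));st('sh',near(P,.6235,-.0873,.03,.145,.155))
E
```

```text
11.4833 [ 0.62628211 -0.08808417  0.11062084] [ 0.36606728 -0.14043793 -1.04224909] 0.07272371523958404
cap 3641 mean [ 0.622  -0.087   0.1669] mid [ 0.6232 -0.0876  0.1658] ext [0.022 0.023 0.008] zmed 0.1673 (array([624.2, -87.6]), 12.2)
sh 3410 mean [ 0.616  -0.0855  0.1498] mid [ 0.6217 -0.0877  0.15  ] ext [0.032 0.037 0.01 ] zmed 0.1501 (array([624.1, -87.6]), 18.6)
```

>>> arm_command(
  increments=[
    [0,0,-0.02,0],
    [0,0,-0.05,0],
    [0,0,-0.085,0],
    [0,0,-0.1,0],
    [0,0,-0.1,0],
    [0,0,-0.1,0],
  ],
  hand=100,
)

```text
clock: 11.98
tool_pos: [0.6268, -0.0882, 0.2114]
orientation: [-3.142, 0.002, 2.905]
ft_force: [-0.3, -0.0, -0.5]
gripper_width: 0.0855
grasp_force: 0.0
```

>>> arm_command(
  increments=[
    [0.02,0.019,0,0],
    [0.05,0.048,0,0],
    [0.078,0.0745,0,0],
    [0.106,0.101,0,0],
    [0.134,0.128,0,0],
    [0.162,0.155,0,0],
    [0.188,0.18,0,0],
    [0.206,0.197,0,0],
    [0.2107,0.2013,0,0],
    [0.2107,0.2013,0,0],
    [0.2107,0.2013,0,0],
    [0.2107,0.2013,0,0],
  ],
)

```text
clock: 12.98
tool_pos: [0.4692, 0.1561, 0.2101]
orientation: [-3.141, -0.0, 2.904]
ft_force: [0.6, -0.4, 0.7]
gripper_width: 0.0857
grasp_force: 0.0
```

>>> arm_command(
  increments=[
    [0,0,0.03,0],
    [0,0,0.06,0],
    [0,0,0.085,0],
    [0,0,0.09,0],
    [0,0,0.09,0],
    [0,0,0.09,0],
  ],
)

```text
clock: 13.48
tool_pos: [0.4695, 0.1565, 0.1214]
orientation: [3.142, 0.0, 2.904]
ft_force: [0.6, 1.0, 0.2]
gripper_width: 0.0852
grasp_force: 0.0
```

```bash
python3 - <<'E'
from h import *
i,im,d,P=wshot('w7')
s=ctrl.read_state();print(s['clock'],s['tool_pos'],s['ft_force'],s['gripper_width'])
st('B cap',near(P,.4685,.157,.03,.076,.09));st('B sh',near(P,.4685,.157,.03,.058,.07))
tool(.469,.1572,.024)
E
```

```text
13.5333 [0.46998061 0.15671399 0.12196174] [ 0.60023519  0.06775063 -0.28255275] 0.0852116663762273
B cap 1126 mean [0.4678 0.1573 0.0811] mid [0.4687 0.1571 0.0798] ext [0.023 0.023 0.007] zmed 0.0813 (array([468.6, 157. ]), 12.0)
B sh 1102 mean [0.4611 0.1588 0.0636] mid [0.4671 0.1569 0.064 ] ext [0.034 0.037 0.012] zmed 0.064 (array([468.7, 157. ]), 18.8)
inc [0.0012 0.0002 0.098 ] turn None
```

>>> arm_command(
  increments=[
    [0,0.0002,0.03,0],
    [0,0.0002,0.06,0],
    [0,0.0002,0.085,0],
    [0,0.0002,0.096,0],
    [0,0.0002,0.096,0],
    [0,0.0002,0.096,0],
    [0,0.0002,0.096,0],
  ],
)

```text
clock: 14.12
tool_pos: [0.4703, 0.1575, 0.0264]
orientation: [3.141, 0.003, 2.905]
ft_force: [-0.7, 0.1, 0.3]
gripper_width: 0.0853
grasp_force: 0.0
```

>>> arm_command(
  increments=[
    [0,0,0,0],
    [0,0,0,0],
    [0,0,0,0],
    [0,0,0,0],
    [0,0,0,0],
    [0,0,0,0],
    [0,0,0,0],
    [0,0,0,0],
    [0,0,0,0],
    [0,0,0,0],
  ],
  hand=0,
  squeeze=45,
)

```text
clock: 14.95
tool_pos: [0.4691, 0.1572, 0.0253]
orientation: [3.142, 0.001, 2.905]
ft_force: [-1.7, -0.0, 7.0]
gripper_width: 0.035
grasp_force: 44.2
```

>>> arm_command(
  increments=[
    [0,0,-0.01,0],
    [0,0,-0.03,0],
    [0,0,-0.06,0],
    [0,0,-0.095,0],
    [0,0,-0.13,0],
    [0,0,-0.16,0],
    [0,0,-0.16,0],
    [0,0,-0.16,0],
    [0,0,-0.16,0],
  ],
)

```text
clock: 15.7
tool_pos: [0.4678, 0.1571, 0.1838]
orientation: [-3.141, -0.002, 2.905]
ft_force: [-0.5, -1.4, -5.7]
gripper_width: 0.0344
grasp_force: 49.0
```

>>> arm_command(
  increments=[
    [0,0,0,0],
    [0,0,0,0],
    [0,0,0,0],
    [0,0,0,0],
  ],
)

```text
clock: 16.03
tool_pos: [0.4683, 0.1571, 0.1839]
orientation: [-3.141, -0.001, 2.905]
ft_force: [0.0, -0.1, -5.2]
gripper_width: 0.035
grasp_force: 49.0
```

```bash
python3 - <<'E'
from h import *
f=[]
for k in range(6):
    i,im,d,P=wshot('w8'); f.append(ctrl.read_state()['ft_force'])
print(np.round(f,2),np.mean(f,0)); s=ctrl.read_state();print(s['clock'],s['tool_pos'],s['orientation'])
R=Ro.from_euler('xyz',s['orientation']).as_matrix();Q=(P-s['tool_pos'])@R
m=(np.abs(Q[:,1])<.0155)&(np.abs(Q[:,0])<.03)
for a,b in((-.060,-.052),(-.043,-.035)): st('t',Q[m&(Q[:,2]>a)&(Q[:,2]<b)])
E
```

```text
[[ 0.53  0.59 -4.97]
 [-0.05  1.1  -4.86]
 [ 0.02  0.16 -5.84]
 [-0.47 -0.11 -6.34]
 [-0.65  0.2  -5.5 ]
 [-0.08  0.06 -4.68]] [-0.11615499  0.33449631 -5.36572226]
16.3333 [0.46876672 0.15721995 0.1846712 ] [ 3.14159203e+00 -2.30533865e-05  2.90482920e+00]
t 3264 mean [ 0.0029 -0.0001 -0.0557] mid [ 0.0021 -0.0001 -0.0549] ext [0.02  0.024 0.006] zmed -0.0559 (array([ 0.4, -0.1]), 12.2)
t 2619 mean [ 0.0092  0.0001 -0.0388] mid [ 0.0036 -0.     -0.039 ] ext [0.029 0.031 0.008] zmed -0.0388 (array([1.1, 0. ]), 18.3)
```

B weighs about 5.4 N against about 1.6 N for A, so B is the heavier. A stays on the post and B goes over the reader.

>>> arm_command(
  increments=[
    [-0.003,-0.01,0,0],
    [-0.009,-0.03,0,0],
    [-0.018,-0.06,0,0],
    [-0.027,-0.09,0,0],
    [-0.036,-0.12,0,0],
    [-0.045,-0.15,0,0],
    [-0.054,-0.18,0,0],
    [-0.063,-0.21,0,0],
    [-0.072,-0.24,0,0],
    [-0.081,-0.27,0,0],
    [-0.09,-0.3,0,0],
    [-0.099,-0.33,0,0],
  ],
  squeeze=60,
)

```text
clock: 17.33
tool_pos: [0.4871, -0.1889, 0.1848]
orientation: [-3.141, 0.0, 2.904]
ft_force: [0.7, 0.6, -5.4]
gripper_width: 0.0348
grasp_force: 60.8
```

>>> arm_command(
  increments=[
    [-0.009,-0.03,0,0],
    [-0.018,-0.06,0,0],
    [-0.025,-0.083,0,0],
    [-0.028,-0.094,0,0],
    [-0.0285,-0.096,0.003,0],
    [-0.0285,-0.096,0.015,0],
    [-0.0285,-0.096,0.03,0],
    [-0.0285,-0.096,0.045,0],
    [-0.0285,-0.096,0.055,0],
    [-0.0285,-0.096,0.06,0],
    [-0.0285,-0.096,0.06,0],
    [-0.0285,-0.096,0.06,0],
  ],
)

```text
clock: 18.33
tool_pos: [0.4929, -0.2866, 0.125]
orientation: [3.142, 0.0, 2.905]
ft_force: [-0.4, -0.7, -4.4]
gripper_width: 0.0346
grasp_force: 61.1
```

>>> arm_command(
  increments=[
    [0,0,0,0],
    [0,0,0,0],
    [0,0,0,0],
    [0,0,0,0],
    [0,0,0,0],
    [0,0,0,0],
    [0,0,0,0],
    [0,0,0,0],
    [0,0,0,0],
    [0,0,0,0],
    [0,0,0,0],
    [0,0,0,0],
  ],
)

```text
clock: 19.33
tool_pos: [0.4927, -0.2868, 0.1247]
orientation: [3.142, -0.0, 2.905]
ft_force: [0.0, 0.2, -5.0]
gripper_width: 0.0345
grasp_force: 61.1
```

```bash
python3 - <<'E'
from h import *
s=ctrl.read_state();print(s['clock'],s['tool_pos'],s['orientation'],s['ft_force'],s['grasp_force'])
i,im,d,P=wshot('w9')
im,d=ctrl.get_image('scene');cv2.imwrite('pics/s9.png',im[...,::-1]);Q=world('scene',d)
for n,X in(('w',P),('s',Q)):
    for nm,a in(('A cap',(.624,-.088,.03,.162,.172)),('B cap',(.4927,-.287,.04,.165,.183)),('window',(.4927,-.287,.029,.038,.044))):
        q=near(X,*a); print(n,nm,len(q)); len(q)>3 and st('',q)
q=near(Q,.4927,-.287,.09,.035,.05);st('reader scene',q)
E
```

```text
19.3333 [ 0.49274365 -0.28679584  0.12469721] [ 3.14158690e+00 -4.23616087e-05  2.90481281e+00] [ 0.00875979  0.19136627 -5.02086769] 61.124467039480805
w A cap 0
w B cap 9923
 9923 mean [ 0.4873 -0.2858  0.1775] mid [ 0.4927 -0.287   0.174 ] ext [0.043 0.08  0.018] zmed 0.1799 (array([ 492.7, -287. ]), 40.0)
w window 3225
 3225 mean [ 0.4854 -0.2853  0.0403] mid [ 0.4894 -0.287   0.0404] ext [0.051 0.058 0.004] zmed 0.0403 (array([ 492.7, -287. ]), 29.0)
s A cap 69
 69 mean [ 0.627  -0.0868  0.1668] mid [ 0.627  -0.0874  0.1667] ext [0.024 0.023 0.009] zmed 0.1669 (array([626.9, -88. ]), 12.6)
s B cap 143
 143 mean [ 0.4993 -0.2866  0.1746] mid [ 0.4961 -0.2894  0.174 ] ext [0.035 0.074 0.018] zmed 0.1752 (array([ 500.8, -289.1]), 38.2)
s window 195
 195 mean [ 0.4939 -0.2872  0.0405] mid [ 0.4931 -0.2866  0.0409] ext [0.057 0.054 0.006] zmed 0.0404 (array([ 492.6, -287. ]), 28.7)
reader scene 999 mean [ 0.4968 -0.2854  0.0387] mid [ 0.4945 -0.2854  0.0408] ext [0.131 0.133 0.012] zmed 0.0387 (array([ 493.6, -284.8]), 73.4)
```

View pics/s9.png

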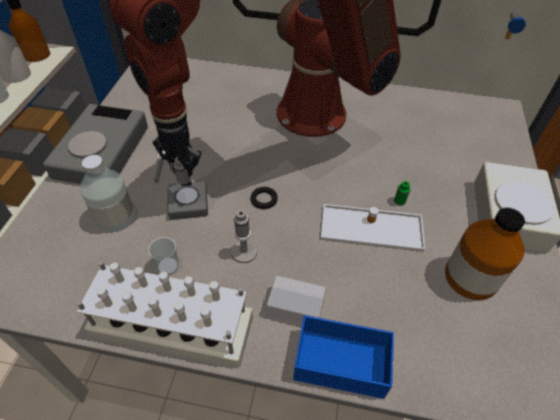

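The scene view shows A upright on the post at (243,225) and B held over the reader window at (187,180). The jar and other labware haven't moved. All the measurements fit the goal, so I'm handing in.

```bash
python3 -c "
from bench import ctrl
print(ctrl.close_job())"
```

```text
the job is handed in; nothing more can be done
None
```

I handed the job in with the heavier cartridge, B (about 5.4 N against 1.6 N for A), held upright about 6 cm above the reader window, and the lighter A standing released and centred within about 1 mm on the post; the hand-in returned no verdict.

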